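# Steady the rocking light box with a wedge

### The job

The slide-viewing light box on the lab bench rocks: the end with the black rubber strip dips when pressed. With the fingertips push the orange wedge, thin end first and roughly square, along the bench under that end and test by pressing down on the strip until the box no longer rocks; do not pick the wedge up or disturb the glassware and boxes around. Finish holding: let go of the wedge and end the program while still pressing firmly down on the strip with the fingertips, the box standing steady on the wedge.

Things in the scene. Friction and masses are not known exactly. Their poses are not given: they have to be found in the camera images.
- lightbox_base: White light box, 220 x 150 mm, case 42 mm high, pale panel on top. Origin: midway along it, under its two middle feet (26 mm wide, y +-50 mm). x runs from the loose end (-110 mm, black strip) to the heavy end, y across, z up. The feet stick to the bench: it cannot slide or lift, only rock about them (this frame stays still). Underside 15 mm above origin; origin 0 to 6 mm below the bench top.
- lightbox (a joint): Rocking angle (rad): 0 at rest, loose end up; grows as the loose end is pressed down, to a stop at 0.08 (9 mm at the end). Gravity returns it to 0. Without a wedge, 1 to 3 N on the strip tips it; a firm test press is 6 to 15 N.
- press_strip: Black rubber strip across the top of the loose end, the place to press: 30 mm along the box, 130 mm across, 3 mm thick. Origin: centre of its underside, 88 mm from the box's middle and 57 mm above the origin of lightbox_base at rest. Soft: gives 1.5 mm. Axes as the box; it rocks with it.
- gap (a point): Middle of the lower edge of the loose end at rest, where the wedge goes in. x points in under the box (the pushing direction), y along the edge (-75 to +75 mm), z up. The open gap below it is 9 to 15 mm high, differing each time.
- wedge: Orange hard wedge on the bench before the loose end, 120 mm long, 56 mm wide, 3 mm thick at the thin end, rising evenly to 24 mm at the back. Origin: centre of its underside; x points to the thin end, z up. 0.1 to 0.17 kg; slides with about 1 N; the push rises steeply once it meets the box's edge. 6 to 15 N makes it snug, and it does not slip back.
- wedge_tip (a point): Middle of the wedge's thin edge, on the underside, 60 mm from its origin.
- wedge_back (a point): Middle of the wedge's upright back face (56 mm wide, 24 mm high), 12 mm above the bench: the face to push.
- petri_dish: Clear closed petri dish, 90 mm across, 16 mm high. A bystander: leave it where it stands. Origin: centre of its underside.
- dropper_bottle: Amber bottle with black cap, 34 mm across, 85 mm high. A bystander: leave it where it stands. Origin: centre of its underside.
- beaker: Small glass beaker, 64 mm across, 80 mm high. A bystander: leave it where it stands. Origin: centre of its underside.
- spirit_lamp: Unlit glass spirit lamp with green glass cap, 84 mm across, 92 mm high. A bystander: leave it where it stands. Origin: centre of its underside.
- slide_box: Blue flat slide box, 82 x 97 x 35 mm. A bystander: leave it where it stands. Origin: centre of its underside.
- reagent_jar: Glass jar with blue cap, 56 mm across, 75 mm high. A bystander: leave it where it stands. Origin: centre of its underside.
There are look-alikes about, which are no part of the job. Of the things shaped like the wedge, the orange one is meant.

How it is judged:
On the way:
1. the wedge's thin end is pushed in under the loose end of the light box (x of wedge_tip in the frame of gap above 0.02 m and y of wedge_tip in the frame of gap between -0.055 and 0.055 m and angle between the x axis of wedge and the x axis of lightbox_base, either way round below 0.5 rad and angle between wedge's own z axis and vertical below 0.1 rad), for 0.1 s.
At the end, for the whole second after the job is handed in: Fingertips press the strip with over 4 N and the box has dipped less than 0.012 rad, carried by the wedge (over 1 N). The wedge lies flat, still and untouched, its thin end 20 mm or more in under the loose end, within 55 mm of the edge's middle and 0.5 rad of square (all of step 1 and contact force between the fingers and press_strip above 4 N and value of joint lightbox below 0.012 rad and contact force between wedge and lightbox_base above 1 N and contact force between the fingers and wedge below 0.2 N and linear speed of wedge below 0.01 m/s); the arm keeps its last pose, push and grip.
It fails at once if the wedge is lifted off the bench or tipped up (height (world z) of wedge above 0.012 m or angle between wedge's own z axis and vertical above 0.3 rad).
It fails at once if a bystander is moved more than 25 mm (distance of any of petri_dish, dropper_bottle, beaker, spirit_lamp, slide_box, reagent_jar from where it was at the start of the episode above 0.025 m).
It fails at once if a bystander is knocked over (angle between any of petri_dish, dropper_bottle, beaker, spirit_lamp, slide_box, reagent_jar's own z axis and vertical above 0.4 rad).
It also fails if it takes over 45 s, if anything falls off the work surface, if the arm or the gripper's body presses on something with over 40 N, if the wrist force passes 120 N, or if a joint passes its speed limit or range.

### The arm

A 6-joint arm with a two-finger parallel gripper is mounted at the origin on the work surface. World frame = base frame: x ahead of the robot, y to its left, z up, the work surface at z = 0. Lengths are in m, angles in rad, forces in N, time in s.
With the tool pointing down it reaches from about 0.275 to 0.875 m from the base axis. Payload 12.5 kg.
Tool frame: the origin (TCP) lies on the centre line of the jaws, within the pads' length; the fingertips stand r.finger_overhang ahead of it and the grasp point (between the pads) lies 3 mm ahead of it (r.finger_overhang is the distance from the TCP to the fingertips, in m); z points along the fingers, y is the direction in which the jaws open and shut (so a half turn about z gives the same grasp; the last joint's range is limited). The gripper opens to 85 mm and grips with 20 to 120 N. Pads are 22 mm wide; open, the fingers measure 114 mm over their backs; the gripper's body (76 mm by 85 mm) begins 54 mm behind the grasp point. The pads swing forward as they close: fully open they stand 13 mm farther back than shut.
Start: joints at [1.036, 0.351, 1.652, -0, 1.139, -0.085], TCP at [0.239, 0.495, 0.253] pointing down, gripper open.
Joint ranges: [-2.75, 2.75], [-0.79, 2.1], [0.01, 2.65], [-1.57, 4.71], [0.07, 3.14], [-2.87, 2.87]. Speed limits (rad/s): [2.22, 2.22, 2.79, 3.14, 3.14, 3.14].

### API

Orientations are given as a unit quaternion [x, y, z, w].
In Python, from cell import r, optics gives the robot as it stands. The module is installed in compiled form; this text tells all that it offers. Calls block until the motion is done:
- r.move_to(position, orientation): joint-space move of the TCP to a pose.
- r.move_linear(position, rot=None, vel=0.15): straight line of the TCP; rot=None keeps the orientation; vel is the mean speed in m/s.
- r.set_joints(angles): joint-space move.
- r.set_gripper(opening, squeeze=None): opening from 0.0 (shut) to 1.0 (fully open); squeeze is the grip in N (None keeps the last); returns when the fingers have stopped.
- r.sleep(seconds).
- r.inverse_kinematics(position, orientation): joint angles nearest the present ones, or None.
- optics.get_image(name): name is "scene" or "top" or "wrist"; returns a dict with "pixels" (420x560x3 uint8, red, green, blue), "depth" (420x560 float32, m along the optical axis (not along the pixel's ray), 0 where there is no reading), "fx", "fy", "cx", "cy" (pixels), "camera_from_world" (4x4, takes a point from world to camera coordinates); the wrist camera has in their place "mount" (4x4, takes a point from camera to tool coordinates, whose origin is the TCP and whose axes are the flange's). Camera axes: x right, y down, z forward; pixel columns grow to the right and rows downward; lengths in m; the calibration is good to about 2 mm. A picture is of the moment at which its call begins: read the wrist's pose just before it.
A pose or a line that the arm cannot do raises r.PlanningError and nothing moves.
- r.hand_in(): hands the job in, once; it reports no verdict.
Readings, each from a call of its own:
- r.current_t(): time.
- r.current_q(): joint angles.
- r.current_qvel(): joint speeds.
- r.current_effort(): joint torques, N m.
- r.current_tool_pos(): TCP position.
- r.current_ee_rot(): TCP orientation.
- r.current_contact_force(): force on the tool from outside, world axes, zero at the start.
- r.current_torque(): the same for the moment, N m.
- r.current_opening(): opening from 0.0 (shut) to 1.0 (fully open).
Only numpy, scipy, OpenCV 4.12 (cv2) and the standard library are available. Lean on these libraries where they do the work, as an engineer would, in place of code of your own. Each camera call takes 0.05 s, during which the arm holds its last target.

## Working session

There is one attempt and no reset: what is moved stays moved. The work goes in short steps, each a Python script; the robot and the scene stay as the last script left them, time stands still between calls to the robot, and variables do not carry over. Pictures are saved under pics/ and viewed, and the job is handed in when it is done.

```bash
mkdir -p pics; python3 - <<'E'
from cell import r, optics
import cv2,numpy as np,pickle
for n in ["scene","top","wrist"]:
    p=(r.current_tool_pos(),r.current_ee_rot())
    d=optics.get_image(n); cv2.imwrite(f"pics/{n}0.png",cv2.cvtColor(d["pixels"],cv2.COLOR_RGB2BGR)); d["pose"]=p
    pickle.dump(d,open(f"{n}0.pkl","wb"))
    print(n,d["fx"],d["cx"],d["cy"],np.round(d.get("camera_from_world",d.get("mount")),3).tolist(),(d["depth"]>0).mean())
print(r.finger_overhang,r.current_tool_pos(),r.current_ee_rot(),r.current_t(),r.current_contact_force())
E
```

```text
scene 448.24894905165996 292.68883039813954 206.4782387286098 [[-0.122, 0.992, -0.02, -0.061], [0.679, 0.069, -0.731, -0.366], [-0.724, -0.103, -0.682, 1.587], [0.0, 0.0, 0.0, 1.0]] 0.9959651360544217
top 442.08145276808415 279.47702855011846 210.68077368891792 [[-0.008, -1.0, 0.015, 0.124], [-0.986, 0.006, -0.166, 0.602], [0.166, -0.016, -0.986, 1.083], [0.0, 0.0, 0.0, 1.0]] 0.9959651360544217
wrist 369.9203670558864 280.7543638455144 210.17411144741976 [[-0.001, -0.96, -0.279, 0.071], [1.0, -0.002, -0.0, -0.0], [-0.0, -0.279, 0.96, -0.12], [0.0, 0.0, 0.0, 1.0]] 0.996156462585034
0.022 [0.23901059 0.49509188 0.25288218] [ 2.23034991e-01  9.74810332e-01 -4.37276760e-04 -1.35447803e-04] 0.15 [-0.51747037 -0.12338553  0.01197385]
```

View pics/scene0.png

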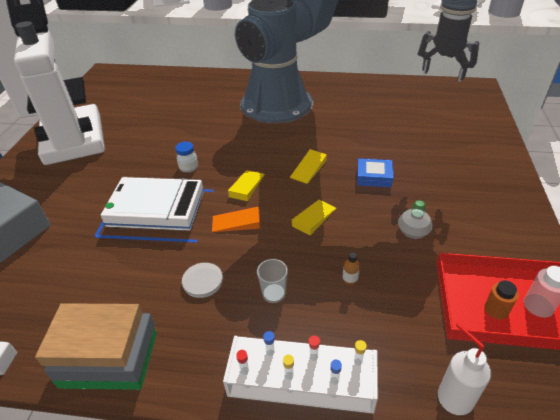

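View pics/top0.png

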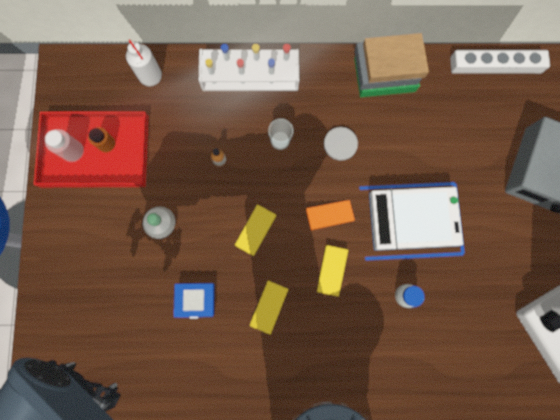

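View pics/wrist0.png

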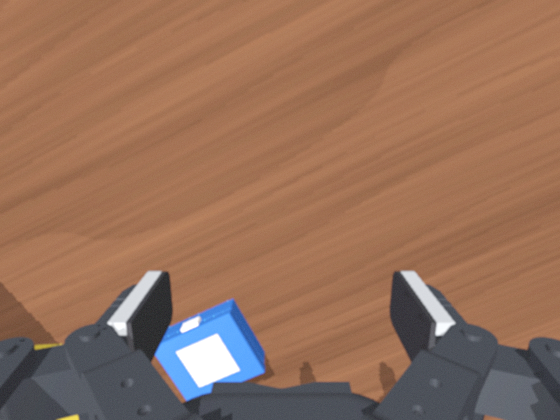

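The scene view shows the orange wedge at about (236,219), before the box's black strip at (187,198). In the top view the wedge is at (330,215) and the strip at (383,218). The yellow look-alikes are clear of the line, though the nearest one, at (333,270), is close to the wedge. Next I'll turn these into positions.

```bash
cat > h.py <<'E'
import numpy as np,cv2
def unproj(d,m):
    v,u=np.nonzero(m); z=d["depth"][v,u]; k=z>0; u,v,z=u[k],v[k],z[k]
    P=np.stack([(u-d["cx"])/d["fx"]*z,(v-d["cy"])/d["fy"]*z,z],1)
    T=np.linalg.inv(d["camera_from_world"]); return P@T[:3,:3].T+T[:3,3]
def ray(d,uv,h):
    T=np.linalg.inv(d["camera_from_world"]); uv=np.atleast_2d(uv).astype(float)
    D=np.c_[(uv[:,0]-d["cx"])/d["fx"],(uv[:,1]-d["cy"])/d["fy"],np.ones(len(uv))]@T[:3,:3].T
    return T[:3,3]+D*((h-T[2,3])/D[:,2])[:,None]
def hsv(d): return cv2.cvtColor(d["pixels"],cv2.COLOR_RGB2HSV)
def orange(d):
    m=cv2.inRange(hsv(d),(6,180,140),(16,255,255))
    n,l,s,_=cv2.connectedComponentsWithStats(m); i=1+np.argmax(s[1:,4]); return l==i
E
python3 - <<'E'
import pickle; from h import *
for n in ["top","scene"]:
    d=pickle.load(open(n+"0.pkl","rb")); m=orange(d)
    P=unproj(d,m); print(n,m.sum(),P.mean(0))
    A=np.c_[P[:,:2],np.ones(len(P))]; c,*_=np.linalg.lstsq(A,P[:,2],rcond=None); print(" slope",c[:2],np.hypot(*c[:2]),np.degrees(np.arctan2(-c[1],-c[0])),"z",np.percentile(P[:,2],[2,50,98]))
    b=cv2.minAreaRect(np.argwhere(m)[:,::-1].astype(np.float32)); print(b)
    if n=="top":
        print(ray(d,cv2.boxPoints(b),0.012))
        g=hsv(d); s=np.zeros(m.shape,bool); s[188:250,365:398]=1
        s&=g[...,2]<60
        nn,l,st,_=cv2.connectedComponentsWithStats(s.astype(np.uint8)); i=1+np.argmax(st[1:,4]); s=l==i
        P=unproj(d,s); b=cv2.minAreaRect(np.argwhere(s)[:,::-1].astype(np.float32)); print("strip",s.sum(),b,np.median(P,0)); print(ray(d,cv2.boxPoints(b),np.median(P[:,2])))
        w=np.zeros(m.shape,bool); w[175:260,365:470]=1; w&=(g[...,1]<50)&(g[...,2]>150); P=unproj(d,w)
        k=(P[:,2]>.04); b=cv2.minAreaRect(P[k,:2].astype(np.float32));print("box",b,cv2.boxPoints(b),np.percentile(P[k,2],[2,50,98]))
    yy,xx=np.mgrid[0:420,0:560]
    t=np.zeros(m.shape,bool); t[(180 if n=="top" else 240):(300 if n=="top" else 250),(290 if n=="top" else 220):300]=1; print("bench z",np.median(unproj(d,t)[:,2]))
    cv2.imwrite(f"pics/{n}crop.png",cv2.resize(cv2.cvtColor(d["pixels"],cv2.COLOR_RGB2BGR)[150:300,200:470] if n=="top" else cv2.cvtColor(d["pixels"],cv2.COLOR_RGB2BGR)[130:310,90:360],None,fx=2.9,fy=2.9,interpolation=2))
E
```

```text
top 1029 [ 0.59861056 -0.01284558  0.01332547]
 slope [-0.03260539  0.14621933] 0.14981056237472323 -77.4292991710687 z [-0.00114513  0.01358641  0.02531251]
((329.75042724609375, 214.302001953125), (23.16920280456543, 45.563377380371094), 78.2317123413086)
[[ 0.61723064  0.05160544  0.012     ]
 [ 0.64171478 -0.06790668  0.012     ]
 [ 0.58055676 -0.07831436  0.012     ]
 [ 0.55658667  0.04024508  0.012     ]]
strip 384 ((382.81561279296875, 218.97132873535156), (46.806976318359375, 8.148216247558594), 84.80557250976562) [ 0.57835981 -0.14180904  0.05913986]
[[ 0.63805993 -0.12890714  0.05913986]
 [ 0.6398789  -0.1498703   0.05913986]
 [ 0.52007815 -0.15484796  0.05913986]
 [ 0.51835742 -0.13424748  0.05913986]]
box ((0.5833128690719604, -0.2302742451429367), (0.15220482647418976, 0.22197812795639038), 2.4286372661590576) [[ 0.50257564 -0.12260972]
 [ 0.51198196 -0.34438846]
 [ 0.6640501  -0.3379388 ]
 [ 0.6546438  -0.11616004]] [0.05134857 0.05715392 0.06169423]
bench z 0.00039298081179417466
scene 899 [ 0.60369357 -0.00868359  0.01278108]
 slope [-0.05627819  0.12899409] 0.14073630826654387 -66.4290773728806 z [0.0010639  0.01248321 0.02427724]
((235.0778045654297, 218.65176391601562), (21.77435302734375, 47.9560432434082), 85.48600769042969)
bench z 0.0005026930442690869
```

View pics/topcrop.png

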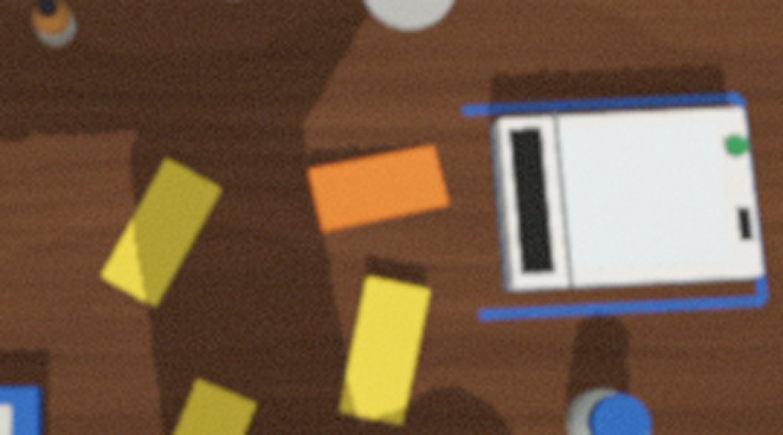

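View pics/scenecrop.png

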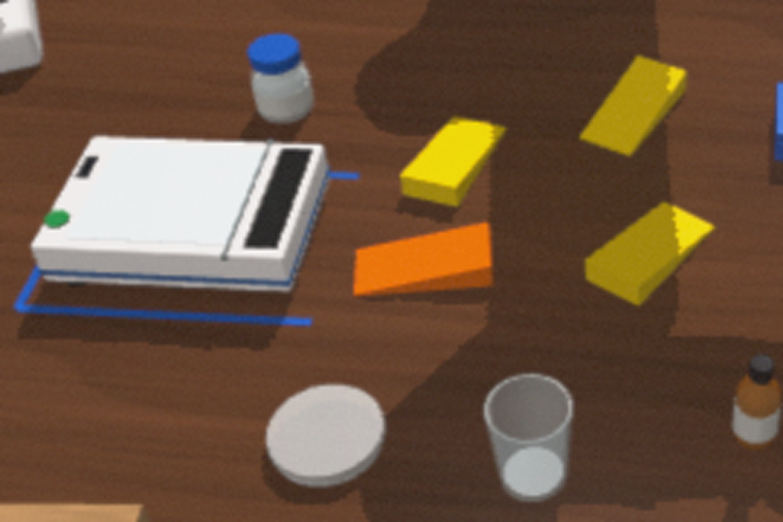

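The wedge's thin end already faces the box. Its tip is about 46 mm short of the edge, it is yawed about 9° from square, and its centre is about 25 mm off the edge's middle. I'll move behind its back face and refine with the wrist camera.

```bash
cat >> h.py <<'E'
from scipy.spatial.transform import Rotation as R
# box frame: gap origin on bench, e = into box, n = box y
BH=np.radians(-87.5); GAP=np.array([0.5786,-0.1194])
def head(a): return np.array([np.cos(a),np.sin(a)])
E_=head(BH); N_=np.array([-E_[1],E_[0]])
def quat(a):  # tool x opposite to pushing heading a, z down
    x=-np.array([*head(a),0]); z=np.array([0,0,-1.]); return R.from_matrix(np.c_[x,np.cross(z,x),z]).as_quat()
def W(s,t,z): return np.array([*(GAP+s*E_+t*N_),z])
def B(p): d=np.asarray(p)[...,:2]-GAP; return np.stack([d@E_,d@N_],-1)
def wrist(optics,r,name=None):
    p,q=r.current_tool_pos(),r.current_ee_rot(); d=optics.get_image("wrist")
    T=np.eye(4); T[:3,:3]=R.from_quat(q).as_matrix(); T[:3,3]=p
    d["camera_from_world"]=np.linalg.inv(T@d["mount"])
    if name: cv2.imwrite(f"pics/{name}.png",cv2.cvtColor(d["pixels"],cv2.COLOR_RGB2BGR))
    return d
def save(d,name): cv2.imwrite(f"pics/{name}.png",cv2.cvtColor(d["pixels"],cv2.COLOR_RGB2BGR))
E
python3 - <<'E'
from cell import r, optics
from h import *
import pickle
a=np.radians(-78.4); c=np.array([0.599,-0.013])
b=c-0.06*head(a); p=b-0.05*head(a)
r.set_gripper(0.35)
r.move_to([p[0],p[1],0.20],quat(a))
d=wrist(optics,r,"w1"); pickle.dump(d,open("w1.pkl","wb"))
t=optics.get_image("top"); save(t,"t1")
print(r.current_t(),r.current_tool_pos(),r.current_q(),r.current_contact_force(),r.current_opening())
m=orange(d);P=unproj(d,m);A=np.c_[P[:,:2],np.ones(len(P))]; co,*_=np.linalg.lstsq(A,P[:,2],rcond=None); print("slope",co,np.degrees(np.arctan2(-co[1],-co[0])))
rc=cv2.minAreaRect(P[:,:2].astype(np.float32)); print(rc,cv2.boxPoints(rc),B(cv2.boxPoints(rc)))
E
```

```text
2.7333 [0.57673142 0.09562099 0.20011877] [ 8.46448567e-02  4.70714338e-01  1.61212641e+00  9.24444306e-05
  1.05858498e+00 -1.19264071e-01] [ 0.73083364  0.65589761 -0.69142736] 0.35392703826274763
slope [-0.0453834   0.12707303  0.04103381] -70.34610585966134
((0.5997743010520935, -0.01558065414428711), (0.06107594445347786, 0.12351236492395401), 12.676741600036621) [[ 0.5564283   0.03796858]
 [ 0.58353317 -0.08253302]
 [ 0.6431203  -0.06912988]
 [ 0.61601543  0.05137171]] [[-0.15818592 -0.01528626]
 [-0.03661671  0.00653659]
 [-0.04740793  0.06665163]
 [-0.16897713  0.04482878]]
```

View pics/w1.png

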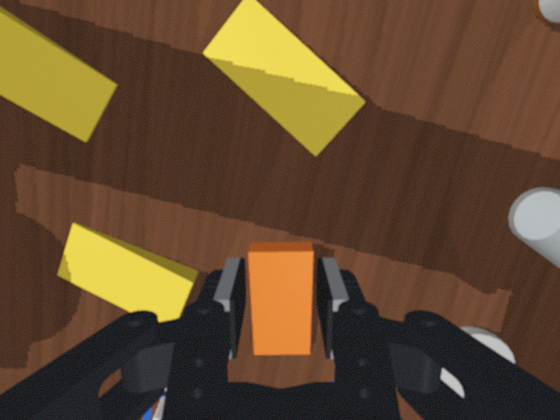

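The wrist view shows the wedge's back at (281,243), centred between the fingertips at x≈280 and aligned with them. Next I'll descend behind it and push along an arc to square it up, stopping short of the box.

```bash
python3 - <<'E'
from cell import r, optics
from h import *
a=np.radians(-78.4); c=np.array([0.599,-0.014])
b=c-0.06*head(a)
p=b-0.035*head(a)
r.move_linear([p[0],p[1],0.028],vel=0.2)
r.sleep(0.2); f0=np.array(r.current_contact_force()); print("bias",f0,r.current_tool_pos())
q=b-0.010*head(a)
r.move_linear([q[0],q[1],0.028],vel=0.08); print(r.current_contact_force()-f0)
for i in range(5):
    am=a+(BH-a)*(i+.5)/5; q=q+0.0075*head(am)
    r.move_linear([q[0],q[1],0.028],rot=quat(a+(BH-a)*(i+1)/5),vel=0.06); print(np.round(r.current_contact_force()-f0,2))
d=wrist(optics,r,"w2"); t=optics.get_image("top"); save(t,"t2"); s=optics.get_image("scene"); save(s,"s2")
print(r.current_t(),r.current_tool_pos(),B(r.current_tool_pos()))
for x in (t,s):
    m=orange(x);P=unproj(x,m);rc=cv2.minAreaRect(P[:,:2].astype(np.float32)); print(rc,m.sum());print(B(cv2.boxPoints(rc)).round(3).tolist())
E
python3 -c "
import cv2;a=cv2.imread('pics/s2.png')[130:310,90:360];cv2.imwrite('pics/s2c.png',cv2.resize(a,None,fx=2.9,fy=2.9,interpolation=2))"
```

```text
bias [-0.00990721 -0.61509613 -0.29810528] [0.58038075 0.07919018 0.02896165]
[-0.08577782  0.54675477  0.08362549]
[ 0.35  0.74 -0.71]
[-0.31  0.44  0.58]
[-0.75  1.1   0.57]
[0.33 0.61 0.87]
[0.55 0.87 0.23]
5.9417 [0.58950409 0.0174114  0.02800753] [-0.13620556  0.01686134]
((0.8038747310638428, 0.5928129553794861), (0.061717987060546875, 0.05322087183594704), 52.878108978271484) 127
[[-0.695, 0.216], [-0.661, 0.257], [-0.709, 0.296], [-0.742, 0.255]]
((0.6028428077697754, -0.055107541382312775), (0.11832956969738007, 0.12012999504804611), 6.499063491821289) 778
[[-0.119, -0.036], [0.001, -0.028], [-0.007, 0.09], [-0.127, 0.082]]
```

View pics/s2c.png

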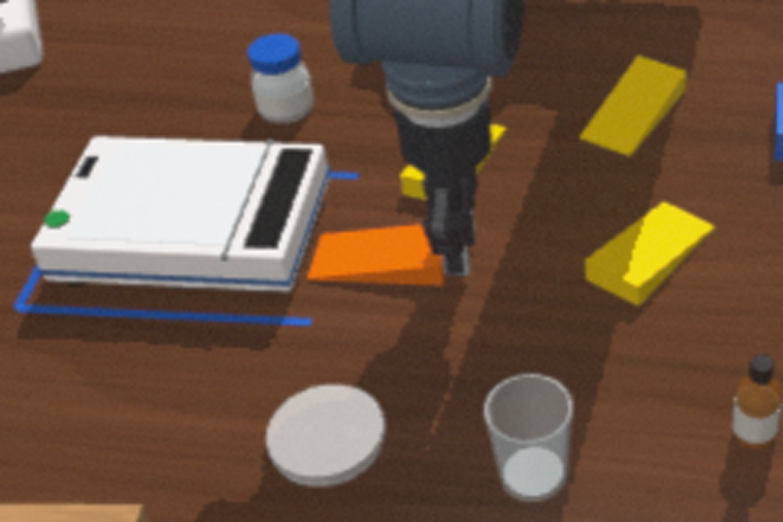

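View pics/w2.png

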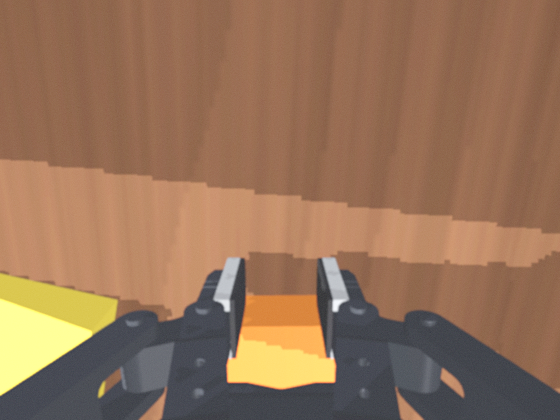

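The scene crop shows the wedge square to the box with its thin edge at about (310,278), right at the box's lower edge, and the fingers flat on its back. Next is a straight push with force feedback.

```bash
cat >> h.py <<'E'
def force(r,n=6):
    L=[]
    for _ in range(n): L.append(r.current_contact_force()); r.sleep(0.02)
    return np.mean(L,0)
E
python3 - <<'E'
from cell import r, optics
from h import *
f0=np.array([0,-.3,0])
s,t=B(r.current_tool_pos())
s+=0.02; r.move_linear(W(s,t,0.028),rot=quat(BH),vel=0.05)
while s<-0.055:
    s+=0.002; r.move_linear(W(s,t,0.028),vel=0.04)
    f=force(r); push=-(f-f0)[:2]@E_
    print(round(s,4),B(r.current_tool_pos()).round(4),f.round(2),round(push,2))
    if push>8.5: break
print(r.current_t()); wrist(optics,r,"w3"); x=optics.get_image("scene"); save(x,"s3")
cv2.imwrite('pics/s3c.png',cv2.resize(cv2.imread('pics/s3.png')[130:310,90:360],None,fx=2.9,fy=2.9,interpolation=2))
E
```

```text
-0.1142 [-0.1143  0.0169] [ 0.35  0.42 -0.28] 0.71
-0.1122 [-0.1121  0.0169] [-0.05 -0.06 -0.31] 0.24
-0.1102 [-0.1101  0.0169] [-0.05 -0.02 -0.04] 0.28
-0.1082 [-0.1081  0.0169] [-0.13 -0.05  0.41] 0.25
-0.1062 [-0.1061  0.0169] [-0.02 -0.16  0.04] 0.15
-0.1042 [-0.1042  0.0169] [-0.15  0.14  0.26] 0.45
-0.1022 [-0.1021  0.0169] [-0.14 -0.45  0.07] -0.15
-0.1002 [-0.1001  0.0169] [0.05 0.05 0.27] 0.34
-0.0982 [-0.0982  0.0169] [-0.13  0.23 -0.04] 0.53
-0.0962 [-0.0962  0.0169] [ 0.03 -0.13  0.02] 0.17
-0.0942 [-0.0941  0.0168] [-0.17 -0.16 -0.03] 0.15
-0.0922 [-0.0921  0.0169] [-0.01 -0.12  0.08] 0.18
-0.0902 [-0.0902  0.0169] [ 0.11  0.29 -0.13] 0.58
-0.0882 [-0.0881  0.0169] [-0.01 -0.17  0.19] 0.13
-0.0862 [-0.0861  0.0169] [-0.17 -0.35 -0.16] -0.05
-0.0842 [-0.0841  0.0169] [-0.04 -0.11  0.24] 0.2
-0.0822 [-0.0822  0.0169] [ 0.14 -0.18  0.18] 0.12
-0.0802 [-0.0801  0.0168] [ 0.32 -0.15  0.48] 0.14
-0.0782 [-0.0781  0.0169] [-0.39  0.09  0.26] 0.41
-0.0762 [-0.0761  0.0169] [ 0.24  0.4  -0.02] 0.69
-0.0742 [-0.0741  0.0168] [ 0.39 -0.15  0.14] 0.14
-0.0722 [-0.0721  0.0169] [-0.21  0.02 -0.18] 0.33
-0.0702 [-0.0701  0.0168] [ 0.26 -0.22 -0.14] 0.07
-0.0682 [-0.0681  0.0169] [ 0.22 -0.05  0.01] 0.24
-0.0662 [-0.0667  0.0168] [-0.21  4.94  0.82] 5.25
-0.0642 [-0.066   0.0167] [ 0.11 15.44  2.4 ] 15.72
15.5917
```

View pics/s3c.png

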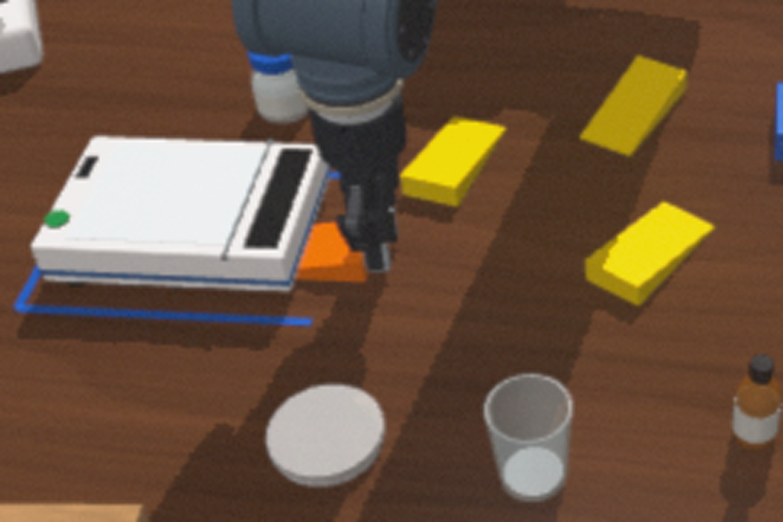

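The push rose steeply to about 15 N at roughly 67 mm of insertion, so the wedge is snug. Now I'll back off straight, lift, shut the fingers and press on the strip.

```bash
python3 - <<'E'
from cell import r, optics
from h import *
s,t=B(r.current_tool_pos())
r.move_linear(W(s-0.03,t,0.028),vel=0.08)
r.move_linear(W(s-0.03,t,0.13),vel=0.2)
r.set_gripper(0.0)
x=optics.get_image("scene"); save(x,"s4")
r.move_linear(W(0.022,0.0,0.13),vel=0.2)
r.move_linear(W(0.022,0.0,0.089),vel=0.1)
r.sleep(0.2); f0=force(r,10); print("bias",f0,r.current_t())
z=0.089
while z>0.070:
    z-=0.001; r.move_linear(W(0.022,0,z),vel=0.04); f=force(r)-f0
    print(round(z,4),r.current_tool_pos()[2].round(4),f.round(2))
    if f[2]>8.5: break
r.sleep(0.4); print("hold",force(r,10)-f0,r.current_tool_pos(),r.current_t())
wrist(optics,r,"w5"); x=optics.get_image("scene"); save(x,"s5"); t=optics.get_image("top"); save(t,"t5")
a=cv2.imread('pics/s4.png')[150:290,90:290];b=cv2.imread('pics/s5.png')[150:290,90:290]
cv2.imwrite('pics/s45.png',cv2.resize(np.hstack([a,b]),None,fx=2,fy=2,interpolation=2))
E
```

```text
bias [0.16218125 0.04377848 0.10345449] 19.0167
0.088 0.088 [-0.53  0.14 -0.37]
0.087 0.087 [-0.23 -0.07  0.02]
0.086 0.086 [-0.2  -0.21 -0.13]
0.085 0.085 [-0.26 -0.24 -0.07]
0.084 0.084 [-0.19  0.09 -0.22]
0.083 0.083 [-0.3   0.13  0.02]
0.082 0.082 [-0.28 -0.13 -0.41]
0.081 0.081 [0.17 0.1  0.23]
0.08 0.0801 [-0.27  0.39  1.98]
0.079 0.0795 [-2.26  0.46  7.24]
0.078 0.0794 [-6.22  1.66 17.48]
hold [-6.26545009  1.6236142  17.52089886] [ 0.5797653  -0.14142334  0.07936296] 23.4333
```

View pics/s45.png

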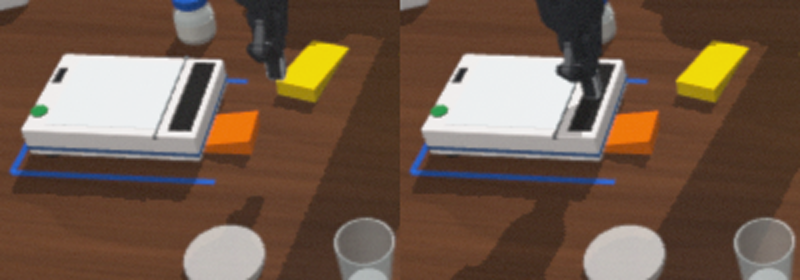

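View pics/w5.png

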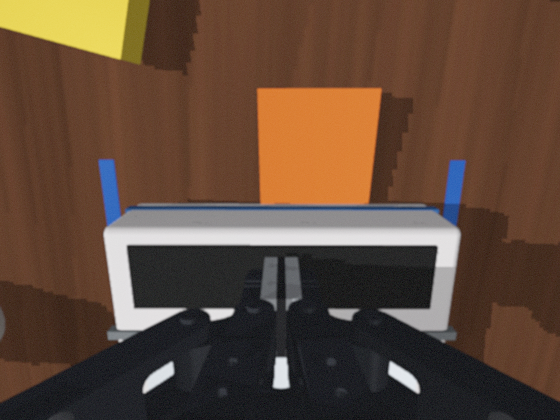

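The wrist view shows the wedge (258–380, 88–205) square under the edge, with the shut fingertips on the strip at (282,270). Between 2 N and 17.5 N the fingertips sank only about 0.7 mm, rubber included, so the box is carried by the wedge. I'll ease to about 10–12 N and check that it holds.

```bash
python3 - <<'E'
from cell import r, optics
from h import *
r.move_linear(W(0.022,0,0.0786),vel=0.02); r.sleep(0.5)
f=force(r,20); print(f,r.current_tool_pos(),r.current_t())
d=wrist(optics,r,"w6"); m=orange(d); P=unproj(d,m); P=P[P[:,1]>-.115]
c=cv2.minAreaRect(P[:,:2].astype(np.float32)); print(B(cv2.boxPoints(c)).round(3).tolist())
if 7<f[2]<16: r.hand_in(); print("handed in",r.current_t())
E
```

```text
[-3.79270572  1.01816244 11.43587951] [ 0.57971801 -0.14141969  0.07943247] 24.6667
[[-0.058, -0.012], [-0.004, -0.014], [-0.002, 0.05], [-0.056, 0.052]]
the job is handed in; nothing more can be done
the job is handed in; nothing more can be done
```

The orange wedge is under the loose end of the light box, the box no longer rocks, and I handed the job in with the fingertips still pressing the strip. No verdict was reported.

**What I did:** I pushed the wedge along the bench from its back face with two fingertips, turning it about 9° square on the way. The straight push stopped when the force rose from about 0.2 N to 15.7 N, just over the 6 to 15 N range for snug. I then backed off the wedge and pressed the strip with the fingers shut.

**Last checks:**
- **Wedge position:** the back of the wedge is about 57 mm outside the edge, so the thin end is about 63 mm in. It is about 19 mm off the edge's middle and square within about 2°.
- **Box steadiness:** as the press rose from 2 N to 17.5 N, the fingertips sank only about 0.7 mm, including the soft rubber. That puts the dip below about 0.008 rad; I inferred it from fingertip height and did not measure the angle directly.
- **Final press:** the 17.5 N test press overshot the 6 to 15 N range, so I eased it to about 11.4 N. It held there through a 0.5 s wait and the averaged reading that followed. A sideways force of about 4 N from friction remains.
- **Surroundings:** the petri dish, beaker and jar were where they started in the pictures taken during the work. I did not measure the positions of the other bystanders at the end. The clock stood at 24.7 s of the 45 s limit just before hand-in.

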